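# Reseat and set the valve of the brake-parts flushing stand

### The job

The empty flushing stand is to be made ready for filling. First slide the long-handled drip tray between the two guides on the bench, under the spout, until it meets the foot of the stand. Then turn the valve's handwheel by its revolving handle clockwise (seen from above) until it comes up against its stop, and back it off exactly two full turns. Leave the tray in place and finish still gripping the handle, keeping the wheel at that setting without letting go, because the gland nut will be tightened while you hold it. Leave the other things on the bench where they are.

Things in the scene. Friction and masses are not known exactly. Their poses are not given: they have to be found in the camera images.
- flush_stand: (Sizes in mm.) Bolted-down flushing stand: grey base plate, grey reservoir (104 diameter, top 207 high) and before it a brass valve with a level handwheel. Origin: on the bench under the wheel's axis. Own x: level, from spout to reservoir (the way the tray slides in); z up. Reservoir's near face at x = +138, spout at x = -75. Does not move.
- guide_mouth (a point): (Sizes in mm.) Point on the bench midway between the front ends of the two parallel tray guides, at x = -129 in the stand's frame. The guides are strips 16 high, inner faces 92 apart, running from here along the stand's x to the base plate (10 high, front edge at x = -25), which stops the tray. Ahead of here the ends flare outward like a funnel to x = -158, about 125 apart.
- spout_tip (a point): (Sizes in mm.) Centre of the spout's downward mouth (brass ferrule, 17 diameter), 42 above the bench, midway between the guides. Axes as the stand's.
- tray_grip (a point): (Sizes in mm.) Centre of the black grip of the loose drip tray (about 0.3 kg): a bar 80 long (tray's x), 16 wide (y), 18 high, centre 30 above the bench. Tray's axes: x from handle to pan, z up. The pan's centre is 115 ahead (+x) of this point; the handle ends 54 behind it. The tray starts flat on the bench before the guides, pan towards them, shifted and turned somewhat.
- tray_pan (a point): (Sizes in mm.) Centre of the tray's steel pan, 100 long (x), 84 wide, 28 high; this point is 14 above its underside. With the tray fully home it lies straight below the spout tip; the rim is then 12 below the spout and has 4 play at each side.
- wheel_axis (a point): (Sizes in mm.) Centre of the handwheel on its upright axis, 154 above the bench. The wheel is dark iron, level, 132 across, rim 11 thick; it does not rise. Only the thin threaded stem in its middle rises, 3 a turn; its end is 10 (closed) to 16 (two turns open) above this point.
- handwheel (a joint): Angle of the handwheel in rad. 0 = closed against a hard stop; grows as it opens (anticlockwise seen from above), 6.28 a turn, free up to four turns. Starts between 1.2 and 5.5. It turns with even friction (2 to 3 N at the handle) and stays where it is left.
- spinner: (Sizes in mm.) The wheel's upright black handle. It revolves freely on its pin, so a gripper can carry it round in a circle without turning itself. 22 diameter (24 near the top), 54 long. Origin: its centre, 192 above the bench, 60 from the wheel's axis; its lower end is 5 above the rim, its pin's head 4 above its top. Its own yaw means nothing.
- spanner: Bystander: combination spanner, 35 x 232 x 10, lying flat (mm).
- pliers: Bystander: slip-joint pliers, 55 x 157 x 14, lying flat (mm).
- cyl_pin: Bystander: turned steel pin, 17 diameter x 80, lying (mm).
- nut_a: Bystander: hexagon nut, 24 wide, 12 high (mm).
- nut_b: Bystander: a second hexagon nut like it (mm).
- shoe: Bystander: used brake shoe, 70 x 156 x 33, lying flat (mm).

How it is judged:
On the way, in this order (a step that is already met when the one before it is completed fails the run):
1. the drip tray stands fully home between the guides under the spout (horizontal distance between tray_pan and spout_tip below 0.012 m and height (world z) of tray_pan below 0.022 m and angle between tray_pan's own z axis and vertical below 0.08 rad), for 0.2 s.
2. with the tray home, the handwheel is closed against its stop (all of step 1 and value of joint handwheel below 0.07 rad), for 0.1 s.
At the end, for the whole second after the job is handed in: The handwheel stands two full turns (12.57 rad, within 0.3 rad) open from its stop and is still; the fingers grip its revolving handle (more than 3 N of contact); the drip tray lies flat on the bench fully home, its pan's centre within 12 mm of the spout's axis (all of step 1 and value of joint handwheel between 12.266 and 12.866 rad and velocity of joint handwheel between -0.1 and 0.1 rad/s and contact force between the fingers and spinner above 3 N); the arm keeps its last pose, push and grip.
It fails at once if one of the other listed things on the bench is moved more than 30 mm (distance of any of spanner, pliers, cyl_pin, nut_a, nut_b, shoe from where it was at the start of the episode above 0.03 m).
It also fails if it takes over 72 s, if anything falls off the work surface, if the arm or the gripper's body presses on something with over 40 N, if the wrist force passes 120 N, or if a joint passes its speed limit or range.

### The arm

A 7-joint arm with a two-finger parallel gripper is mounted at the origin on a cart in front of the work surface, level with it; the furniture and walls round the work are solid. World frame = base frame: x ahead of the robot, y to its left, z up, the work surface at z = 0. Lengths are in m, angles in rad, forces in N, time in s.
With the tool pointing down it reaches from about 0.425 to 0.975 m from the base axis. Payload 16.7 kg.
Tool frame: the origin (TCP) lies at the very end of the fingers, on their centre line; the grasp point (between the pads) lies 19 mm behind it (manip.grip_depth is the z of the grasp point in the tool frame, in m); z points along the fingers, y is the line along which they close (so a half turn about z gives the same grasp; the last joint's range is limited). The gripper opens to 85 mm and grips with 20 to 120 N. Pads are 22 mm wide; open, the fingers measure 114 mm over their backs; the gripper's body (76 mm by 85 mm) begins 54 mm behind the grasp point. The pads swing forward as they close: fully open they stand 13 mm farther back than shut.
Start: joints at [1.063, 0.426, 0.074, 1.606, -0.034, 1.111, -0.067], TCP at [0.236, -0.632, 0.231] pointing down, gripper open.
Joint ranges: [-2.85, 2.85], [-0.5, 2.14], [-1.23, 1.37], [0.21, 2.46], [-1.02, 4.16], [0.16, 2.05], [-2.73, 2.73]. Speed limits (rad/s): [1.89, 1.89, 2.39, 2.39, 3.01, 3.01, 3.01].

### API

Orientations are given as a unit quaternion [w, x, y, z].
In Python, from plant import sensors, optics, hand_in, manip gives the robot as it stands.
- The arm moves only by the tool move_arm, never from a script. Its argument "moves" is a list of rows, each an object of numbers: "tx", "ty", "tz": the shift along the tool's x, y, z in mm; "ax", "ay", "az": the turn, a rotation vector about the tool's x, y, z in rad. A call has exactly 8 rows; each row shifts and turns the commanded pose from where the row before left it, along the tool's axes as they then stand; what a row does not reach is not made up. A row lasts 1/10 s, in which the tool goes at most 50 mm and 8.59 degrees, less where a joint would pass 70% of its speed; a pose out of reach is approached as far as the arm can. A call with a gripper value outside its range is refused whole. "fingers" is the finger opening in mm, from 0 to 85.4, set as the call begins (left out, the last holds). The fingers move at their own pace and stop on an object; "force" is the grip in N (left out, the last holds). Time passes only in rows, so rows that do not move let the fingers close, or fill a call up. It gives the time, the measured TCP pose, the force, the opening and the grip force at its end, in the units of the state.
- sensors.read_state(): the state, without advancing time (a new reading comes with each control period).
- optics.capture(name): name is "scene" or "top" or "wrist"; returns a dict with "img" (384x512x3 uint8, red, green, blue), "fovy" (degrees; the focal length in pixels is half the picture's height over the tangent of half this angle, whatever the lens; pixels are square), "cx", "cy" (the principal point, pixels), "rvec" (rotation vector, rad) and "tvec" (3), from world to camera coordinates, as OpenCV has them. Camera axes: x right, y down, z forward; pixel columns grow to the right and rows downward; lengths in m; the calibration is good to about 2 mm. A picture is of the moment at which its call begins. There is no depth.
- hand_in(): hands the job in; it is judged then, once.
The state is a dict: "clock": time; "joints": joint angles; "joint_velocities": joint speeds; "effort": joint torques, N m; "ee_pos": TCP position; "tcp_rot": TCP orientation; "wrist_force": force on the tool from outside, world axes, zero at the start; "torque": the same for the moment, N m; "opening": finger opening in m; "finger_force": force on a finger pad.
Only numpy, scipy, OpenCV 4.12 (cv2) and the standard library are available. Lean on these libraries where they do the work, as an engineer would, in place of code of your own. Each camera call takes 0.05 s, during which the arm holds its last target. There are 200 camera calls.

## Working session

There is one attempt and no reset: what is moved stays moved. The work goes in short steps, Python scripts to look and compute and a tool call to move; the robot and the scene stay as the last step left them, time stands still between calls to the robot, and variables do not carry over. Pictures are saved under pics/ and viewed, at most 10 in all, crops included, and the job is handed in when it is done.

Besides the shell and the picture viewer there is one more tool, called after ">>>" as name(argument=value, ...) on one line, values as JSON. move_arm: Moves the arm, as the interface text tells. Its arguments: {"type":"object","properties":{"moves":{"type":"array","items":{"type":"object","properties":{"tx":{"type":"number"},"ty":{"type":"number"},"tz":{"type":"number"},"ax":{"type":"number"},"ay":{"type":"number"},"az":{"type":"number"}}}},"fingers":{"type":"number"},"force":{"type":"number"}},"required":["moves"]}

```bash
mkdir -p pics; ls; cat > h.py <<'E'
import numpy as np, cv2
from scipy.spatial.transform import Rotation as R
from plant import sensors, optics, hand_in, manip
def cap(name,fn=None):
    c=optics.capture(name)
    if fn: cv2.imwrite('pics/'+fn,c['img'][:,:,::-1])
    return c
def K(c):
    h,w=c['img'].shape[:2]; f=h/2/np.tan(np.radians(c['fovy'])/2)
    return np.array([[f,0,c['cx']],[0,f,c['cy']],[0,0,1]])
def ray(c,uv):
    M=cv2.Rodrigues(np.array(c['rvec'],float))[0]; t=np.array(c['tvec'],float).ravel()
    d=M.T@np.linalg.inv(K(c))@np.array([uv[0],uv[1],1.]); return -M.T@t,d
def atz(c,uv,z):
    o,d=ray(c,uv); return o+d*(z-o[2])/d[2]
def proj(c,P):
    return cv2.projectPoints(np.array(P,float).reshape(-1,3),np.array(c['rvec'],float),np.array(c['tvec'],float),K(c),None)[0].reshape(-1,2)
E
python3 - <<'E'
from h import *
a=cap('top','top1.png');b=cap('scene','scene1.png')
import pickle;pickle.dump((a,b),open('c1.pkl','wb'))
for c in(a,b):print(c['fovy'],c['cx'],c['cy'],ray(c,(256,192)))
s=sensors.read_state();print(s); print(R.from_quat(np.roll(s['tcp_rot'],-1)).as_matrix(),manip.grip_depth)
im=np.hstack([a['img'],b['img']])
E
```

```text
pics
48.76165268969674 260.18571965664603 193.86478723353082 (array([ 0.45245725, -0.03490277,  1.67846452]), array([ 6.22349200e-02,  1.75912363e-04, -9.98120124e-01]))
52.303486404262074 253.53938057992536 184.16416804288008 (array([-0.18071734,  0.69865381,  0.93753854]), array([ 0.55119881, -0.5531461 , -0.62502035]))
{'clock': 0.1, 'joints': array([ 1.06348157,  0.42669664,  0.07384234,  1.60655525, -0.03407847,
        1.11083783, -0.06709395]), 'joint_velocities': array([-0.00064767, -0.00122815, -0.00150966, -0.00069867, -0.00123132,
       -0.00194416,  0.00056107]), 'effort': array([ 1.07160598e-02, -9.51531601e+01,  3.77330169e+00, -4.64401174e+01,
        1.97376375e-02,  6.47304390e-03, -1.72886917e-05]), 'ee_pos': array([ 0.23624154, -0.63189299,  0.23065679]), 'tcp_rot': array([-5.97834924e-04,  9.84039123e-01,  1.77951176e-01, -1.60935104e-04]), 'wrist_force': array([-0.09564189,  0.65379673, -0.35191221]), 'torque': array([-0.03478055,  0.02590557, -0.02415474]), 'finger_force': 0.0, 'opening': 0.08525648882575572}
[[ 9.36666706e-01  3.50221646e-01 -5.29503733e-04]
 [ 3.50222031e-01 -9.36666043e-01  1.11930873e-03]
 [-1.03962021e-04 -1.23386309e-03 -9.99999233e-01]] -0.0187
```

View pics/top1.png

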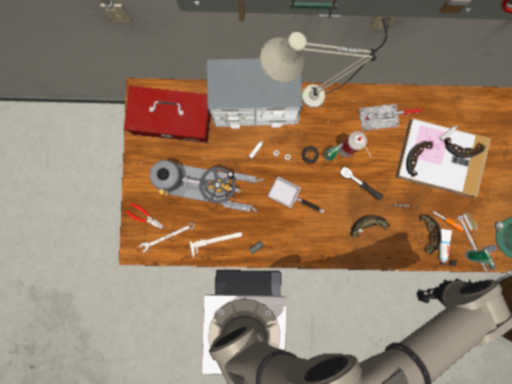

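View pics/scene1.png

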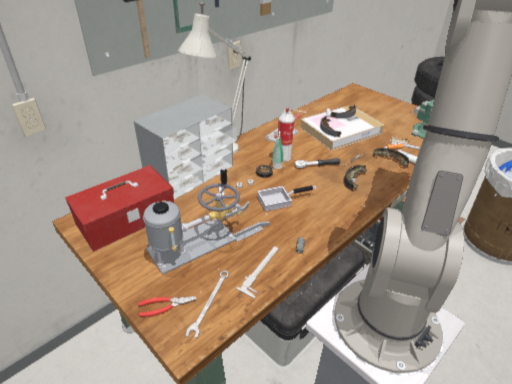

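The top view shows the tray pan at about (285,192) with its grip at (310,204), the wheel at (220,185), the reservoir at (165,175) and the guides' ends at about (258,180) and (253,210). I'll enlarge both views.

```bash
python3 - <<'E'
from h import *
import pickle
a,b=pickle.load(open('c1.pkl','rb'))
def crop(c,x,y,w,h,k):return cv2.resize(c['img'][y:y+h,x:x+w,::-1],None,fx=k,fy=k,interpolation=cv2.INTER_CUBIC)
A=crop(a,140,145,200,75,4);B=crop(b,140,160,200,72,4)
cv2.imwrite('pics/z1.png',np.vstack([A,B]))
E
```

```text
(no output)
```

View pics/z1.png

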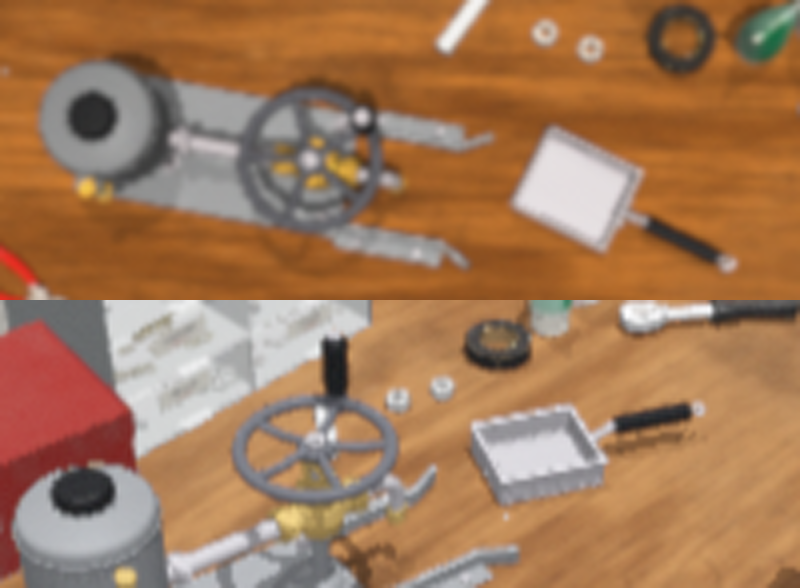

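The crop shows the wheel centre at (310,160), the black handle's top at (362,118), the pan's rim corners at (553,127), (642,172), (602,250) and (513,205), the handle end at (728,263), and the flare tips at (490,138) and (465,265), all in crop pixels.

```bash
python3 - <<'E'
from h import *
import pickle
a,b=pickle.load(open('c1.pkl','rb'))
T=lambda u,v,z:atz(a,((u+.5)/4-.5+140,(v+.5)/4-.5+145),z)
S=lambda u,v,z:atz(b,((u+.5)/4-.5+140,(v-300+.5)/4-.5+160),z)
w=T(310.5,160,.156);r=T(97,118,.207)
print('wheel',w,S(316,443,.164),'res',r, np.linalg.norm((r-w)[:2]),'(190)')
hd=T(362,118,.223);print('handle',hd,S(335,340,.223),np.linalg.norm((hd-w)[:2]))
g1,g2=T(490,138,.016),T(465,265,.016);print('g',g1,g2,np.linalg.norm(g1-g2),np.linalg.norm(((g1+g2)/2-w)[:2]))
d=(r-w)[:2];print('axis res',np.degrees(np.arctan2(d[1],d[0])));d=w[:2]-((g1+g2)/2)[:2];print('axis g',np.degrees(np.arctan2(d[1],d[0])))
d=r[:2]-((g1+g2)/2)[:2];print('axis all',np.degrees(np.arctan2(d[1],d[0])))
p=[T(u,v,.028) for u,v in[(553,127),(642,172),(602,250),(513,205)]]
pc=np.mean(p,0);e=T(728,263,.03);print('pan',pc,[np.linalg.norm(p[i]-p[i-1]) for i in range(4)],'end',e,np.linalg.norm((pc-e)[:2]),'(169)')
d=(pc-e)[:2];print('tray yaw',np.degrees(np.arctan2(d[1],d[0])));u=d/np.linalg.norm(d)
for q in (p[0]-p[1],p[3]-p[2]):print(np.degrees(np.arctan2(q[1],q[0])))
print('grip',pc[:2]-.115*u, 'scene handle',S(653,417,.039))
print('scene pan corners',S(472,423,.028),S(575,405,.028),S(607,460,.028),S(497,484,.028))
E
```

```text
wheel [0.57101158 0.10541253 0.156     ] [0.56846312 0.11171285 0.164     ] res [0.59968532 0.28719384 0.207     ] 0.18402887253041916 (190)
handle [0.60304862 0.05586082 0.223     ] [0.59973228 0.0634062  0.223     ] 0.05900630641443502
g [ 0.60743361 -0.05765342  0.016     ] [ 0.48196022 -0.03569205  0.016     ] 0.1273808170457604 0.15434504040335698
axis res 81.03615987782797
axis g 80.18354725404825
axis all 80.64725194754577
pan [ 0.55874345 -0.14394252  0.028     ] [np.float64(0.0859275085411292), np.float64(0.09747149678906634), np.float64(0.08584705367851207), np.float64(0.0971869582469123)] end [ 0.48899136 -0.29169809  0.03      ] 0.16339235865070054 (169)
tray yaw 64.7290538610754
64.29971629455889
64.34825130394577
grip [ 0.50965002 -0.24793692] scene handle [ 0.5066721  -0.23809773  0.039     ]
scene pan corners [ 0.62425349 -0.11754136  0.028     ] [ 0.57755777 -0.20890517  0.028     ] [ 0.50224929 -0.17015255  0.028     ] [ 0.54659291 -0.0728327   0.028     ]
```

```bash
cat >> h.py <<'E'
def tool():
    s=sensors.read_state(); return np.array(s['ee_pos']),R.from_quat(np.roll(s['tcp_rot'],-1)),s
def yaw_of(r): y=r.as_matrix()[:,1]; return np.degrees(np.arctan2(y[1],y[0]))
def down(yaw): # tool y at yaw deg, z down
    a=np.radians(yaw); y=np.array([np.cos(a),np.sin(a),0]); z=np.array([0,0,-1.]); return R.from_matrix(np.c_[np.cross(y,z),y,z])
def plan(p1,yaw,n,p0=None,r0=None):
    p,r,s=tool(); p=p if p0 is None else p0; r=r if r0 is None else r0
    rv=(r.inv()*down(yaw)).as_rotvec()/n; st=(np.array(p1)-p)/n
    for i in range(n):
        t=r.inv().apply(st)*1000; print('{"tx":%.0f,"ty":%.0f,"tz":%.0f,"ax":%.3f,"ay":%.3f,"az":%.3f}'%(*t,*rv)); r=r*R.from_rotvec(rv)
E
python3 -c "
from h import *
plan([.5105,-.248,.11],-25.5,16)"
```

```text
{"tx":24,"ty":-16,"tz":8,"ax":-0.000,"ay":-0.000,"az":-0.048}
{"tx":25,"ty":-15,"tz":8,"ax":-0.000,"ay":-0.000,"az":-0.048}
{"tx":26,"ty":-14,"tz":8,"ax":-0.000,"ay":-0.000,"az":-0.048}
{"tx":27,"ty":-13,"tz":8,"ax":-0.000,"ay":-0.000,"az":-0.048}
{"tx":27,"ty":-11,"tz":8,"ax":-0.000,"ay":-0.000,"az":-0.048}
{"tx":28,"ty":-10,"tz":8,"ax":-0.000,"ay":-0.000,"az":-0.048}
{"tx":28,"ty":-9,"tz":8,"ax":-0.000,"ay":-0.000,"az":-0.048}
{"tx":29,"ty":-7,"tz":8,"ax":-0.000,"ay":-0.000,"az":-0.048}
{"tx":29,"ty":-6,"tz":8,"ax":-0.000,"ay":-0.000,"az":-0.048}
{"tx":29,"ty":-5,"tz":8,"ax":-0.000,"ay":-0.000,"az":-0.048}
{"tx":29,"ty":-3,"tz":8,"ax":-0.000,"ay":-0.000,"az":-0.048}
{"tx":29,"ty":-2,"tz":8,"ax":-0.000,"ay":-0.000,"az":-0.048}
{"tx":29,"ty":-0,"tz":8,"ax":-0.000,"ay":-0.000,"az":-0.048}
{"tx":29,"ty":1,"tz":8,"ax":-0.000,"ay":-0.000,"az":-0.048}
{"tx":29,"ty":2,"tz":8,"ax":-0.000,"ay":-0.000,"az":-0.048}
{"tx":29,"ty":4,"tz":8,"ax":-0.000,"ay":-0.000,"az":-0.048}
```

>>> move_arm(moves=[{"tx":24,"ty":-16,"tz":8,"az":-0.048},{"tx":25,"ty":-15,"tz":8,"az":-0.048},{"tx":26,"ty":-14,"tz":8,"az":-0.048},{"tx":27,"ty":-13,"tz":8,"az":-0.048},{"tx":27,"ty":-11,"tz":8,"az":-0.048},{"tx":28,"ty":-10,"tz":8,"az":-0.048},{"tx":28,"ty":-9,"tz":8,"az":-0.048},{"tx":29,"ty":-7,"tz":8,"az":-0.048}], fingers=60, force=60)

```text
schema error: expected keys tx, ty, tz, ax, ay, az
```

>>> move_arm(moves=[{"tx":29,"ty":-6,"tz":8,"az":-0.048},{"tx":29,"ty":-5,"tz":8,"az":-0.048},{"tx":29,"ty":-3,"tz":8,"az":-0.048},{"tx":29,"ty":-2,"tz":8,"az":-0.048},{"tx":29,"ty":0,"tz":8,"az":-0.048},{"tx":29,"ty":1,"tz":8,"az":-0.048},{"tx":29,"ty":2,"tz":8,"az":-0.048},{"tx":29,"ty":4,"tz":8,"az":-0.048}])

```text
schema error: expected keys tx, ty, tz, ax, ay, az
```

```bash
python3 - <<'E'
from h import *
p,r,s=tool();print(s['clock'],p,yaw_of(r),s['joints'])
c=cap('wrist')
import pickle;pickle.dump(c,open('w1.pkl','wb'))
cv2.imwrite('pics/w1.png',cv2.resize(c['img'][:,:,::-1],None,fx=1.5,fy=1.5,interpolation=cv2.INTER_CUBIC))
print(ray(c,(256,192)))
plan([.5105,-.248,.012],-25.5,8)
E
```

```text
0.1 [ 0.23624154 -0.63189299  0.23065679] -69.49911109260532 [ 1.06348157  0.42669664  0.07384234  1.60655525 -0.03407847  1.11083783
 -0.06709395]
(array([ 0.31448147, -0.60356382,  0.37381621]), array([-0.31003506, -0.11179099, -0.94417954]))
{"tx":49,"ty":-33,"tz":27,"ax":-0.000,"ay":-0.000,"az":-0.096}
{"tx":52,"ty":-28,"tz":27,"ax":-0.000,"ay":-0.000,"az":-0.096}
{"tx":54,"ty":-23,"tz":27,"ax":-0.000,"ay":-0.000,"az":-0.096}
{"tx":56,"ty":-18,"tz":27,"ax":-0.000,"ay":-0.000,"az":-0.096}
{"tx":58,"ty":-12,"tz":27,"ax":-0.000,"ay":-0.000,"az":-0.096}
{"tx":59,"ty":-7,"tz":27,"ax":-0.000,"ay":-0.000,"az":-0.096}
{"tx":59,"ty":-1,"tz":27,"ax":-0.000,"ay":-0.000,"az":-0.096}
{"tx":59,"ty":5,"tz":27,"ax":-0.000,"ay":-0.000,"az":-0.096}
```

View pics/w1.png

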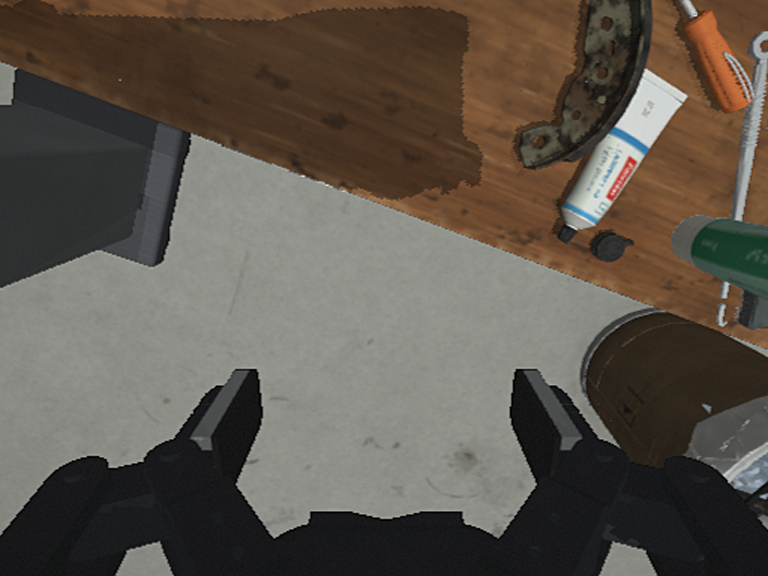

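The moves were refused because every row needs all six keys, so the arm is still at its start. The wrist view shows the fingers over the floor, with no tray in view. I'll resend with full rows.

>>> move_arm(moves=[{"tx":24,"ty":-16,"tz":8,"ax":0,"ay":0,"az":-0.048},{"tx":25,"ty":-15,"tz":8,"ax":0,"ay":0,"az":-0.048},{"tx":26,"ty":-14,"tz":8,"ax":0,"ay":0,"az":-0.048},{"tx":27,"ty":-13,"tz":8,"ax":0,"ay":0,"az":-0.048},{"tx":27,"ty":-11,"tz":8,"ax":0,"ay":0,"az":-0.048},{"tx":28,"ty":-10,"tz":8,"ax":0,"ay":0,"az":-0.048},{"tx":28,"ty":-9,"tz":8,"ax":0,"ay":0,"az":-0.048},{"tx":29,"ty":-7,"tz":8,"ax":0,"ay":0,"az":-0.048}], fingers=60, force=60)

```text
clock: 0.95
ee_pos: [0.3749, -0.4402, 0.1669]
tcp_rot: [-0.0, 0.932, 0.363, -0.0]
wrist_force: [1.2, -0.3, 0.6]
opening: 0.0599
finger_force: 0.0
```

>>> move_arm(moves=[{"tx":29,"ty":-6,"tz":8,"ax":0,"ay":0,"az":-0.048},{"tx":29,"ty":-5,"tz":8,"ax":0,"ay":0,"az":-0.048},{"tx":29,"ty":-3,"tz":8,"ax":0,"ay":0,"az":-0.048},{"tx":29,"ty":-2,"tz":8,"ax":0,"ay":0,"az":-0.048},{"tx":29,"ty":0,"tz":8,"ax":0,"ay":0,"az":-0.048},{"tx":29,"ty":1,"tz":8,"ax":0,"ay":0,"az":-0.048},{"tx":29,"ty":2,"tz":8,"ax":0,"ay":0,"az":-0.048},{"tx":29,"ty":4,"tz":8,"ax":0,"ay":0,"az":-0.048}])

```text
clock: 1.75
ee_pos: [0.5112, -0.2506, 0.1029]
tcp_rot: [-0.0, 0.845, 0.534, -0.0]
wrist_force: [0.1, -0.4, 0.0]
opening: 0.0601
finger_force: 0.0
```

```bash
python3 - <<'E'
from h import *
p,r,s=tool();print(s['clock'],p,yaw_of(r),s['joints'])
c=cap('wrist')
import pickle;pickle.dump(c,open('w1.pkl','wb'))
cv2.imwrite('pics/w2.png',cv2.resize(c['img'][:,:,::-1],None,fx=1.5,fy=1.5,interpolation=cv2.INTER_CUBIC))
plan([.5105,-.248,.012],-25.5,8)
E
```

```text
1.75 [ 0.51116535 -0.25057131  0.10290793] -25.395878357261154 [ 0.53442711  0.41610907 -0.23721936  1.94446694  0.13324797  0.79611644
 -0.21996382]
{"tx":-0,"ty":-0,"tz":11,"ax":-0.000,"ay":-0.000,"az":0.001}
{"tx":-0,"ty":-0,"tz":11,"ax":-0.000,"ay":-0.000,"az":0.001}
{"tx":-0,"ty":-0,"tz":11,"ax":-0.000,"ay":-0.000,"az":0.001}
{"tx":-0,"ty":-0,"tz":11,"ax":-0.000,"ay":-0.000,"az":0.001}
{"tx":-0,"ty":-0,"tz":11,"ax":-0.000,"ay":-0.000,"az":0.001}
{"tx":-0,"ty":-0,"tz":11,"ax":-0.000,"ay":-0.000,"az":0.001}
{"tx":-0,"ty":-0,"tz":11,"ax":-0.000,"ay":-0.000,"az":0.001}
{"tx":-0,"ty":-0,"tz":11,"ax":-0.000,"ay":-0.000,"az":0.001}
```

View pics/w2.png

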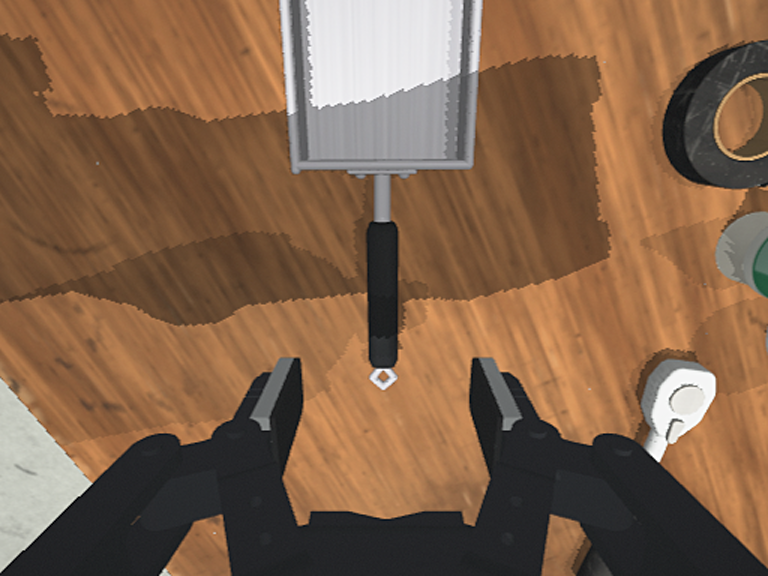

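The wrist view shows the tray straight ahead of the fingers, with its black grip from (383,222) to (383,368) and its pan's rear rim from (295,163) to (473,163), in 1.5x pixels.

```bash
python3 - <<'E'
from h import *
import pickle
c=pickle.load(open('w1.pkl','rb'))
f=lambda u,v,z:atz(c,((u+.5)/1.5-.5,(v+.5)/1.5-.5),z)
a,b=f(382.5,222,.037),f(383.5,368,.035);print(a,b,np.linalg.norm(a-b),(a+b)/2,np.degrees(np.arctan2(*(a-b)[:2][::-1])))
q1,q2=f(295,163,.028),f(473,163,.028);print(q1,q2,np.linalg.norm(q1-q2),(q1+q2)/2, 'yaw',np.degrees(np.arctan2(*(q2-q1)[:2][::-1])))
p,r,s=tool();print(r.inv().apply((a+b)/2-p))
E
```

```text
[ 0.52921989 -0.21113002  0.037     ] [ 0.4951049  -0.28404789  0.035     ] 0.08052855328303216 [ 0.51216239 -0.24758896  0.036     ] 64.9272238413131
[ 0.50266234 -0.16880541  0.028     ] [ 0.58008869 -0.2054224   0.028     ] 0.08564837038394287 [ 0.54137551 -0.1871139   0.028     ] yaw -25.31071608575753
[-0.00264096 -0.00060398  0.06585801]
```

>>> move_arm(moves=[{"tx":-3,"ty":0,"tz":13,"ax":0,"ay":0,"az":0},{"tx":0,"ty":0,"tz":13,"ax":0,"ay":0,"az":0},{"tx":0,"ty":0,"tz":13,"ax":0,"ay":0,"az":0},{"tx":0,"ty":0,"tz":13,"ax":0,"ay":0,"az":0},{"tx":0,"ty":0,"tz":13,"ax":0,"ay":0,"az":0},{"tx":0,"ty":0,"tz":13,"ax":0,"ay":0,"az":0},{"tx":0,"ty":0,"tz":10,"ax":0,"ay":0,"az":0},{"tx":0,"ty":0,"tz":0,"ax":0,"ay":0,"az":0}])

```text
clock: 2.6
ee_pos: [0.5087, -0.2539, 0.0137]
tcp_rot: [-0.001, 0.846, 0.534, -0.001]
wrist_force: [-0.3, -0.5, -0.5]
opening: 0.0601
finger_force: 0.0
```

>>> move_arm(moves=[{"tx":0,"ty":0,"tz":0,"ax":0,"ay":0,"az":0},{"tx":0,"ty":0,"tz":0,"ax":0,"ay":0,"az":0},{"tx":0,"ty":0,"tz":0,"ax":0,"ay":0,"az":0},{"tx":0,"ty":0,"tz":0,"ax":0,"ay":0,"az":0},{"tx":0,"ty":0,"tz":0,"ax":0,"ay":0,"az":0},{"tx":0,"ty":0,"tz":0,"ax":0,"ay":0,"az":0},{"tx":0,"ty":0,"tz":0,"ax":0,"ay":0,"az":0},{"tx":0,"ty":0,"tz":0,"ax":0,"ay":0,"az":0}], fingers=5, force=50)

```text
clock: 3.4
ee_pos: [0.5096, -0.2545, 0.0155]
tcp_rot: [0.0, 0.846, 0.534, 0.0]
wrist_force: [-1.8, -1.1, 5.1]
opening: 0.0148
finger_force: 50.7
```

>>> move_arm(moves=[{"tx":0,"ty":0,"tz":0,"ax":0,"ay":0,"az":-0.04},{"tx":0,"ty":0,"tz":0,"ax":0,"ay":0,"az":-0.04},{"tx":0,"ty":0,"tz":0,"ax":0,"ay":0,"az":-0.04},{"tx":0,"ty":0,"tz":0,"ax":0,"ay":0,"az":-0.04},{"tx":0,"ty":0,"tz":0,"ax":0,"ay":0,"az":-0.04},{"tx":0,"ty":0,"tz":0,"ax":0,"ay":0,"az":-0.04},{"tx":0,"ty":0,"tz":0,"ax":0,"ay":0,"az":-0.035},{"tx":0,"ty":0,"tz":0,"ax":0,"ay":0,"az":0}])

```text
clock: 4.2
ee_pos: [0.5101, -0.2544, 0.0156]
tcp_rot: [0.0, 0.764, 0.645, 0.0]
wrist_force: [3.6, 0.4, 5.4]
opening: 0.0153
finger_force: 50.5
```

```bash
python3 - <<'E'
from h import *
import pickle
c=cap('wrist');t=cap('top');pickle.dump((c,t),open('c2.pkl','wb'))
p,r,s=tool();print(s['clock'],p,yaw_of(r),s['wrist_force'])
A=cv2.resize(c['img'][:200,:,::-1],None,fx=1.5,fy=1.5,interpolation=cv2.INTER_CUBIC)
B=cv2.resize(t['img'][155:225,180:372,::-1],None,fx=4,fy=4,interpolation=cv2.INTER_CUBIC)
cv2.imwrite('pics/c2.png',np.vstack([A,B]))
E
```

```text
4.3 [ 0.5098874  -0.25436305  0.01554021] -9.796045483381253 [4.43448243 0.43466172 6.2343447 ]
```

View pics/c2.png

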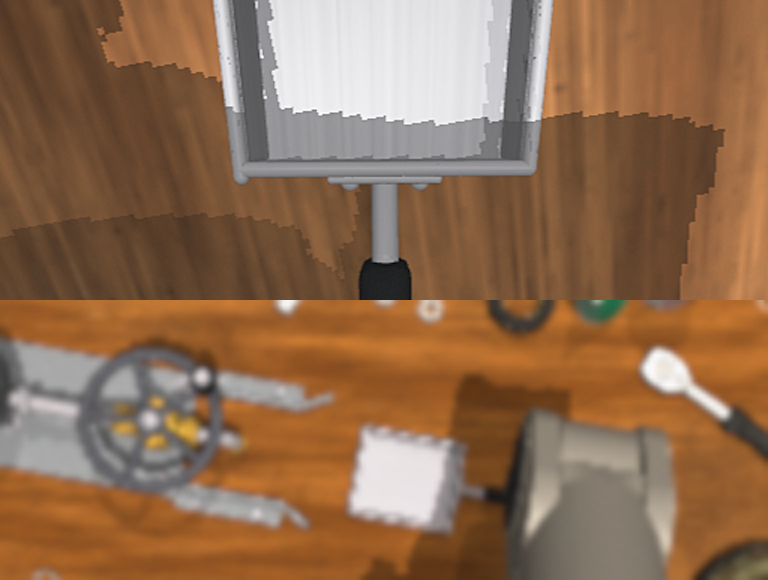

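The lower crop shows the pan with rim corners at about (366,426), (467,441), (450,530) and (350,515), aligned with the guides. The flare tips are at (330,398) and (305,525).

```bash
python3 - <<'E'
from h import *
import pickle
c,t=pickle.load(open('c2.pkl','rb'))
T=lambda u,v,z:atz(t,((u+.5)/4-.5+180,(v-300+.5)/4-.5+155),z)[:2]
p=[T(u,v,.028) for u,v in[(366,426),(467,441),(450,530),(350,515)]];pc=np.mean(p,0)
an=lambda d:np.degrees(np.arctan2(d[1],d[0]))
print(pc,an(p[0]-p[1]),an(p[3]-p[2]),'n',an(p[0]-p[3])+90,an(p[1]-p[2])+90)
# guides: outer/inner edges
g1,g2=T(330,398,.016),T(305,525,.016);m=(g1+g2)/2;w=T(150,420,.156)
print('tips',g1,g2,m,'w',w,'axis',an(w-m), 'perp',an(g2-g1))
X=(w-m)/np.linalg.norm(w-m)
for yaw in (80,80.6,81.2):
  X=np.array([np.cos(np.radians(yaw)),np.sin(np.radians(yaw))]);Y=np.array([-X[1],X[0]])
  print(yaw,'pan lateral vs w',(pc-w)@Y,'vs mouth',(pc-m)@Y,'ahead',(pc-w)@X)
f=lambda u,v,z:atz(c,((u+.5)/1.5-.5,(v+.5)/1.5-.5),z)[:2]
a,b=f(240,168,.028),f(537,168,.028);print('wrist rear',(a+b)/2,an(b-a)+90,np.linalg.norm(a-b))
E
```

```text
[ 0.5297223 -0.1354243] 82.75989541787398 82.66933202832196 n 80.9330303849279 80.10950671158558
tips [ 0.60743361 -0.05765342] [ 0.48196022 -0.03569205] [ 0.54469692 -0.04667274] w [0.57100191 0.10586202] axis 80.21544136482494 perp 170.07218997910175
80 pan lateral vs w -0.0012464507503030797 vs mouth -0.0006644306042419036 ahead -0.24478877217802414
80.6 pan lateral vs w 0.0013169927697115613 vs mouth 0.00027810351017154913 ahead -0.24478840281749883
81.2 pan lateral vs w 0.003880291866627847 vs mouth 0.0012206071274011715 ahead -0.24476118965009
wrist rear [ 0.52417843 -0.18212618] 80.38639173693282 0.08600118530168124
```

>>> move_arm(moves=[{"tx":14,"ty":0,"tz":0,"ax":0,"ay":0,"az":0},{"tx":14,"ty":0,"tz":0,"ax":0,"ay":0,"az":0},{"tx":14,"ty":0,"tz":0,"ax":0,"ay":0,"az":0},{"tx":14,"ty":0,"tz":0,"ax":0,"ay":0,"az":0},{"tx":14,"ty":0,"tz":0,"ax":0,"ay":0,"az":0},{"tx":14,"ty":0,"tz":0,"ax":0,"ay":0,"az":0},{"tx":14,"ty":0,"tz":0,"ax":0,"ay":0,"az":0},{"tx":12,"ty":0,"tz":0,"ax":0,"ay":0,"az":0}])

```text
clock: 5.1
ee_pos: [0.5276, -0.1465, 0.0155]
tcp_rot: [0.0, 0.765, 0.644, -0.001]
wrist_force: [-1.5, -8.7, 8.3]
opening: 0.0151
finger_force: 51.1
```

```bash
python3 - <<'E'
from h import *
p,r,s=tool();print(s['clock'],p,yaw_of(r),s['wrist_force'],s['torque'])
E
```

```text
5.1 [ 0.52762439 -0.14652309  0.0155157 ] -9.837483518454627 [-1.49345277 -8.65913476  8.25531466] [-1.29433876  0.1919979  -0.03646723]
```

>>> move_arm(moves=[{"tx":10,"ty":0,"tz":0,"ax":0,"ay":0,"az":0},{"tx":10,"ty":0,"tz":0,"ax":0,"ay":0,"az":0},{"tx":10,"ty":0,"tz":0,"ax":0,"ay":0,"az":0},{"tx":10,"ty":0,"tz":0,"ax":0,"ay":0,"az":0},{"tx":8,"ty":0,"tz":0,"ax":0,"ay":0,"az":0},{"tx":4,"ty":0,"tz":0,"ax":0,"ay":0,"az":0},{"tx":3,"ty":0,"tz":0,"ax":0,"ay":0,"az":0},{"tx":0,"ty":0,"tz":0,"ax":0,"ay":0,"az":0}])

```text
clock: 5.9
ee_pos: [0.5369, -0.0923, 0.0154]
tcp_rot: [0.0, 0.765, 0.644, -0.001]
wrist_force: [0.1, -3.7, 8.3]
opening: 0.0149
finger_force: 51.0
```

>>> move_arm(moves=[{"tx":1,"ty":0,"tz":0,"ax":0,"ay":0,"az":0},{"tx":1,"ty":0,"tz":0,"ax":0,"ay":0,"az":0},{"tx":1,"ty":0,"tz":0,"ax":0,"ay":0,"az":0},{"tx":1,"ty":0,"tz":0,"ax":0,"ay":0,"az":0},{"tx":1,"ty":0,"tz":0,"ax":0,"ay":0,"az":0},{"tx":1,"ty":0,"tz":0,"ax":0,"ay":0,"az":0},{"tx":1,"ty":0,"tz":0,"ax":0,"ay":0,"az":0},{"tx":0,"ty":0,"tz":0,"ax":0,"ay":0,"az":0}])

```text
clock: 6.7
ee_pos: [0.5376, -0.088, 0.0154]
tcp_rot: [0.001, 0.766, 0.643, -0.002]
wrist_force: [-2.4, -16.6, 10.6]
opening: 0.0151
finger_force: 51.4
```

>>> move_arm(moves=[{"tx":1,"ty":0,"tz":0,"ax":0,"ay":0,"az":0},{"tx":1,"ty":0,"tz":0,"ax":0,"ay":0,"az":0},{"tx":1,"ty":0,"tz":0,"ax":0,"ay":0,"az":0},{"tx":0,"ty":0,"tz":0,"ax":0,"ay":0,"az":0},{"tx":0,"ty":0,"tz":0,"ax":0,"ay":0,"az":0},{"tx":0,"ty":0,"tz":0,"ax":0,"ay":0,"az":0},{"tx":0,"ty":0,"tz":0,"ax":0,"ay":0,"az":0},{"tx":0,"ty":0,"tz":0,"ax":0,"ay":0,"az":0}])

```text
clock: 7.5
ee_pos: [0.5376, -0.0878, 0.0154]
tcp_rot: [0.001, 0.766, 0.643, -0.003]
wrist_force: [-4.5, -31.5, 12.3]
opening: 0.0149
finger_force: 51.9
```

```bash
python3 - <<'E'
from h import *
p,r,s=tool();print(s['clock'],p,yaw_of(r),s['wrist_force'])
b=cap('scene')
cv2.imwrite('pics/s2.png',cv2.resize(b['img'][165:280,140:300,::-1],None,fx=5,fy=5,interpolation=cv2.INTER_CUBIC))
E
```

```text
7.5 [ 0.53756374 -0.08781099  0.0154376 ] -10.039594800908514 [ -4.47750814 -31.53322606  12.27721166]
```

View pics/s2.png

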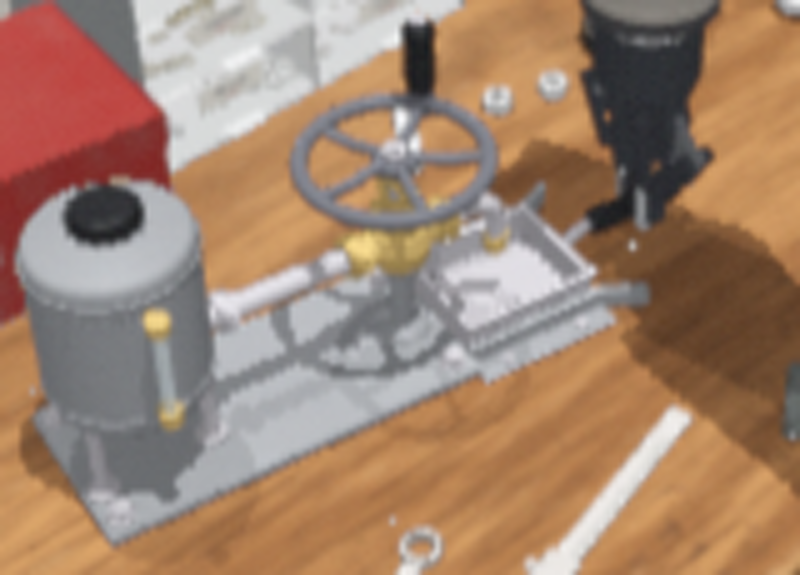

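The scene crop shows the pan between the guides against the foot, with the brass spout above it at (495,235). The black handle stands on the wheel at (420,60). Now I relax the push, release and rise.

>>> move_arm(moves=[{"tx":-3,"ty":0,"tz":0,"ax":0,"ay":0,"az":0},{"tx":-2,"ty":0,"tz":-2,"ax":0,"ay":0,"az":0},{"tx":0,"ty":0,"tz":0,"ax":0,"ay":0,"az":0},{"tx":0,"ty":0,"tz":0,"ax":0,"ay":0,"az":0},{"tx":0,"ty":0,"tz":0,"ax":0,"ay":0,"az":0},{"tx":0,"ty":0,"tz":0,"ax":0,"ay":0,"az":0},{"tx":0,"ty":0,"tz":0,"ax":0,"ay":0,"az":0},{"tx":0,"ty":0,"tz":0,"ax":0,"ay":0,"az":0}])

```text
clock: 8.35
ee_pos: [0.5374, -0.0876, 0.0169]
tcp_rot: [-0.0, 0.765, 0.644, -0.001]
wrist_force: [-0.4, -7.1, -1.6]
opening: 0.015
finger_force: 49.7
```

>>> move_arm(moves=[{"tx":0,"ty":0,"tz":0,"ax":0,"ay":0,"az":0},{"tx":0,"ty":0,"tz":0,"ax":0,"ay":0,"az":0},{"tx":0,"ty":0,"tz":0,"ax":0,"ay":0,"az":0},{"tx":0,"ty":0,"tz":0,"ax":0,"ay":0,"az":0},{"tx":0,"ty":0,"tz":0,"ax":0,"ay":0,"az":0},{"tx":0,"ty":0,"tz":0,"ax":0,"ay":0,"az":0},{"tx":0,"ty":0,"tz":-10,"ax":0,"ay":0,"az":0},{"tx":0,"ty":0,"tz":-20,"ax":0,"ay":0,"az":0}], fingers=50)

```text
clock: 9.15
ee_pos: [0.5374, -0.0865, 0.0471]
tcp_rot: [-0.001, 0.765, 0.645, -0.001]
wrist_force: [-0.1, -0.2, -0.4]
opening: 0.0502
finger_force: 0.0
```

>>> move_arm(moves=[{"tx":0,"ty":0,"tz":-28,"ax":0,"ay":0,"az":0},{"tx":0,"ty":0,"tz":-30,"ax":0,"ay":0,"az":0},{"tx":0,"ty":0,"tz":-30,"ax":0,"ay":0,"az":0},{"tx":0,"ty":0,"tz":-30,"ax":0,"ay":0,"az":0},{"tx":0,"ty":0,"tz":-30,"ax":0,"ay":0,"az":0},{"tx":0,"ty":0,"tz":-30,"ax":0,"ay":0,"az":0},{"tx":0,"ty":0,"tz":-30,"ax":0,"ay":0,"az":0},{"tx":0,"ty":0,"tz":-20,"ax":0,"ay":0,"az":0}])

```text
clock: 9.95
ee_pos: [0.5384, -0.0866, 0.2784]
tcp_rot: [0.001, 0.765, 0.645, 0.001]
wrist_force: [0.5, -0.8, 0.3]
opening: 0.0498
finger_force: 0.0
```

```bash
python3 - <<'E'
from h import *
import pickle
c=cap('wrist');t=cap('top');pickle.dump((c,t),open('c3.pkl','wb'))
p,r,s=tool();print(s['clock'],p,yaw_of(r),s['wrist_force'],s['joints'])
cv2.imwrite('pics/c3.png',cv2.resize(c['img'][:,:,::-1],None,fx=1.5,fy=1.5,interpolation=cv2.INTER_CUBIC))
print(proj(c,[[.571,.106,.154],[.6034,.0553,.219],[.5583,.032,.014]])*1.5)
plan([.6034,.0553,.275],-10,8)
E
```

```text
10.05 [ 0.53929007 -0.0866883   0.27899529] -9.740398600233194 [ 0.19636367  0.41853434 -0.15000023] [ 0.35486392  0.19307956 -0.35867612  1.82406517  0.07524907  1.13264176
 -0.19933521]
[[ 382.5640265  -104.6148109 ]
 [ 486.23173823  -50.26608632]
 [ 383.26785355   88.92826317]]
{"tx":19,"ty":5,"tz":1,"ax":0.001,"ay":-0.000,"az":0.001}
{"tx":19,"ty":5,"tz":1,"ax":0.001,"ay":-0.000,"az":0.001}
{"tx":19,"ty":5,"tz":1,"ax":0.001,"ay":-0.000,"az":0.001}
{"tx":19,"ty":5,"tz":1,"ax":0.001,"ay":-0.000,"az":0.001}
{"tx":19,"ty":5,"tz":1,"ax":0.001,"ay":-0.000,"az":0.001}
{"tx":19,"ty":5,"tz":1,"ax":0.001,"ay":-0.000,"az":0.001}
{"tx":19,"ty":5,"tz":1,"ax":0.001,"ay":-0.000,"az":0.001}
{"tx":19,"ty":5,"tz":1,"ax":0.001,"ay":-0.000,"az":0.001}
```

View pics/c3.png

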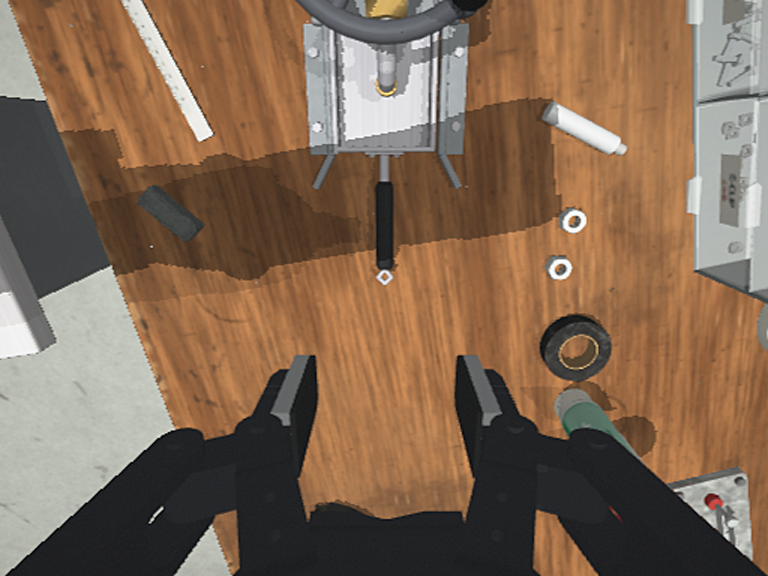

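The wrist view shows the tray still home, with the spout mouth at (386,90) over its pan. The wheel rim's near edge is at about (390,40) and the handle at the upper right edge, about (470,0). I'll move closer for a precise look.

>>> move_arm(moves=[{"tx":19,"ty":5,"tz":1,"ax":0,"ay":0,"az":0},{"tx":19,"ty":5,"tz":1,"ax":0,"ay":0,"az":0},{"tx":19,"ty":5,"tz":1,"ax":0,"ay":0,"az":0},{"tx":19,"ty":5,"tz":0,"ax":0,"ay":0,"az":0},{"tx":15,"ty":10,"tz":0,"ax":0,"ay":0,"az":0},{"tx":0,"ty":10,"tz":0,"ax":0,"ay":0,"az":0},{"tx":0,"ty":0,"tz":0,"ax":0,"ay":0,"az":0},{"tx":0,"ty":0,"tz":0,"ax":0,"ay":0,"az":0}])

```text
clock: 10.85
ee_pos: [0.593, -0.0049, 0.272]
tcp_rot: [-0.0, 0.765, 0.644, -0.0]
wrist_force: [0.1, -0.0, 0.3]
opening: 0.0501
finger_force: 0.0
```

```bash
python3 - <<'E'
from h import *
import pickle
c=cap('wrist');pickle.dump(c,open('c4.pkl','wb'))
p,r,s=tool();print(s['clock'],p,yaw_of(r))
cv2.imwrite('pics/c4.png',cv2.resize(c['img'][:,:,::-1],None,fx=1.5,fy=1.5,interpolation=cv2.INTER_CUBIC))
print(proj(c,[[.571,.106,.154],[.6034,.0553,.223]])*1.5)
E
```

```text
10.9 [ 0.59276518 -0.0047969   0.2720956 ] -9.811292878466913
[[310.32686181  90.9658972 ]
 [383.7052831  187.78973302]]
```

View pics/c4.png

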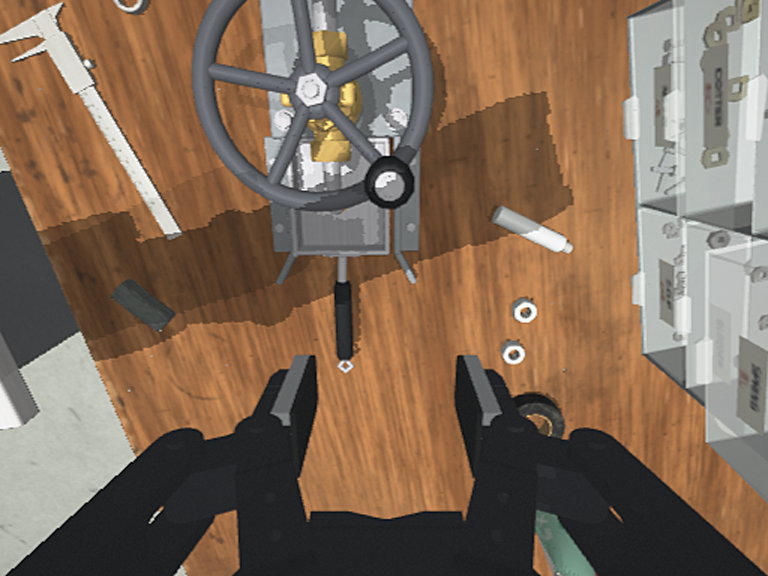

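The wrist view shows the wheel hub at (313,90) and the handle's pin head at (390,183), inside a black ring of the handle's top.

```bash
python3 - <<'E'
from h import *
import pickle
c=pickle.load(open('c4.pkl','rb'))
f=lambda u,v,z:atz(c,((u+.5)/1.5-.5,(v+.5)/1.5-.5),z)
w=f(313,89.5,.165);h=f(390,183.5,.221);d=(h-w)[:2];print(w,h,np.linalg.norm(d),np.degrees(np.arctan2(d[1],d[0])))
l,r_=f(194,78,.154),f(432,78,.154);print(np.linalg.norm(l-r_),(l+r_)/2)
p,r,s=tool();print(r.inv().apply(h-p))
E
```

```text
[0.57399318 0.10533517 0.165     ] [0.60627226 0.05654976 0.221     ] 0.05849747784946942 -56.50920835851465
0.12935050837269385 [0.57376044 0.11221906 0.154     ]
[0.06276533 0.00288591 0.05107641]
```

>>> move_arm(moves=[{"tx":12,"ty":2,"tz":0,"ax":0,"ay":0,"az":0},{"tx":20,"ty":0,"tz":0,"ax":0,"ay":0,"az":0},{"tx":20,"ty":0,"tz":0,"ax":0,"ay":0,"az":0},{"tx":10,"ty":0,"tz":0,"ax":0,"ay":0,"az":0},{"tx":0,"ty":0,"tz":8,"ax":0,"ay":0,"az":0},{"tx":0,"ty":0,"tz":10,"ax":0,"ay":0,"az":0},{"tx":0,"ty":0,"tz":10,"ax":0,"ay":0,"az":0},{"tx":0,"ty":0,"tz":10,"ax":0,"ay":0,"az":0}])

```text
clock: 11.7
ee_pos: [0.6052, 0.0559, 0.233]
tcp_rot: [-0.0, 0.765, 0.644, -0.0]
wrist_force: [-0.0, -0.1, 0.4]
opening: 0.0501
finger_force: 0.0
```

>>> move_arm(moves=[{"tx":0,"ty":0,"tz":10,"ax":0,"ay":0,"az":0},{"tx":0,"ty":0,"tz":10,"ax":0,"ay":0,"az":0},{"tx":0,"ty":0,"tz":10,"ax":0,"ay":0,"az":0},{"tx":0,"ty":0,"tz":10,"ax":0,"ay":0,"az":0},{"tx":0,"ty":0,"tz":10,"ax":0,"ay":0,"az":0},{"tx":0,"ty":0,"tz":7,"ax":0,"ay":0,"az":0},{"tx":0,"ty":0,"tz":0,"ax":0,"ay":0,"az":0},{"tx":0,"ty":0,"tz":0,"ax":0,"ay":0,"az":0}])

```text
clock: 12.5
ee_pos: [0.6056, 0.057, 0.1774]
tcp_rot: [-0.0, 0.765, 0.645, 0.0]
wrist_force: [0.9, 0.2, 0.4]
opening: 0.0502
finger_force: 0.0
```

>>> move_arm(moves=[{"tx":0,"ty":0,"tz":0,"ax":0,"ay":0,"az":0},{"tx":0,"ty":0,"tz":0,"ax":0,"ay":0,"az":0},{"tx":0,"ty":0,"tz":0,"ax":0,"ay":0,"az":0},{"tx":0,"ty":0,"tz":0,"ax":0,"ay":0,"az":0},{"tx":0,"ty":0,"tz":0,"ax":0,"ay":0,"az":0},{"tx":0,"ty":0,"tz":0,"ax":0,"ay":0,"az":0},{"tx":0,"ty":0,"tz":0,"ax":0,"ay":0,"az":0},{"tx":0,"ty":0,"tz":0,"ax":0,"ay":0,"az":0}], fingers=10, force=40)

```text
clock: 13.3
ee_pos: [0.6057, 0.0573, 0.1779]
tcp_rot: [0.0, 0.765, 0.645, 0.0]
wrist_force: [-1.9, 1.9, 6.0]
opening: 0.0212
finger_force: 39.2
```

```bash
cat > circ.py <<'E'
import sys
from h import *
# circ.py cx cy start_deg end_deg nrows : chords along the circle of r 60 in tool axes
cx,cy,a0,a1,n=map(float,sys.argv[1:]);n=int(n)
p,r,s=tool();print(s['clock'],p,yaw_of(r),s['wrist_force'],s['opening'],s['finger_force'],r.as_rotvec())
d=p[:2]-[cx,cy];print('r',np.linalg.norm(d),'ang',np.degrees(np.arctan2(d[1],d[0])))
t=np.radians(np.linspace(a0,a1,n+1));P=np.c_[.06*np.cos(t),.06*np.sin(t),0*t]
for q in np.diff(P,axis=0): print('%.1f %.1f %.1f'%tuple(r.inv().apply(q)*1000))
E
python3 circ.py .5725 .1057 -57 -417 24
```

```text
13.3 [0.60567965 0.05725762 0.17792362] -9.730253579884408 [-1.90028284  1.87912742  5.97133423] 0.021203966984006242 39.205113797124795 [2.40167882e+00 2.02490122e+00 1.08500166e-03]
r 0.05871587309372078 ang -55.59157831264139
-9.0 -12.8 -0.0
-5.4 -14.7 -0.0
-1.4 -15.6 -0.0
2.7 -15.4 -0.0
6.6 -14.2 -0.0
10.0 -12.0 -0.0
12.8 -9.0 -0.0
14.7 -5.4 0.0
15.6 -1.4 0.0
15.4 2.7 0.0
14.2 6.6 0.0
12.0 10.0 0.0
9.0 12.8 0.0
5.4 14.7 0.0
1.4 15.6 0.0
-2.7 15.4 0.0
-6.6 14.2 0.0
-10.0 12.0 0.0
-12.8 9.0 0.0
-14.7 5.4 -0.0
-15.6 1.4 -0.0
-15.4 -2.7 -0.0
-14.2 -6.6 -0.0
-12.0 -10.0 -0.0
```

```bash
python3 circ.py .5725 .1057 -56 -116 8; python3 circ.py .5725 .1057 -116 -130 2 | tail -2
```

```text
13.3 [0.60567965 0.05725762 0.17792362] -9.730253579884408 [-1.90028284  1.87912742  5.97133423] 0.021203966984006242 39.205113797124795 [2.40167882e+00 2.02490122e+00 1.08500166e-03]
r 0.05871587309372078 ang -55.59157831264139
-5.0 -6.0 -0.0
-4.2 -6.6 -0.0
-3.3 -7.1 -0.0
-2.4 -7.5 -0.0
-1.4 -7.7 -0.0
-0.3 -7.8 -0.0
0.7 -7.8 -0.0
1.7 -7.7 -0.0
2.5 -6.9 -0.0
3.3 -6.5 -0.0
```

>>> move_arm(moves=[{"tx":-5,"ty":-6,"tz":0,"ax":0,"ay":0,"az":0},{"tx":-4.2,"ty":-6.6,"tz":0,"ax":0,"ay":0,"az":0},{"tx":-3.3,"ty":-7.1,"tz":0,"ax":0,"ay":0,"az":0},{"tx":-2.4,"ty":-7.5,"tz":0,"ax":0,"ay":0,"az":0},{"tx":-1.4,"ty":-7.7,"tz":0,"ax":0,"ay":0,"az":0},{"tx":-0.3,"ty":-7.8,"tz":0,"ax":0,"ay":0,"az":0},{"tx":0.7,"ty":-7.8,"tz":0,"ax":0,"ay":0,"az":0},{"tx":1.7,"ty":-7.7,"tz":0,"ax":0,"ay":0,"az":0}], force=70)

```text
clock: 14.1
ee_pos: [0.546, 0.0528, 0.178]
tcp_rot: [0.001, 0.765, 0.644, 0.001]
wrist_force: [4.3, 3.4, 5.5]
opening: 0.0206
finger_force: 68.8
```

```bash
python3 circ.py .5725 .1057 -116 -372 32
```

```text
14.1 [0.54602419 0.05279976 0.17798265] -9.758353687932166 [4.33782236 3.35637961 5.50118286] 0.020553481027579142 68.80692321938113 [2.40151899 2.02376001 0.00259021]
r 0.05915575655947412 ang -116.58730390877703
2.9 -7.9 -0.0
4.0 -7.4 -0.0
4.9 -6.8 -0.0
5.8 -6.0 -0.0
6.6 -5.1 -0.0
7.3 -4.2 -0.0
7.8 -3.1 -0.0
8.1 -2.0 0.0
8.3 -0.8 0.0
8.4 0.3 0.0
8.2 1.5 0.0
8.0 2.6 0.0
7.5 3.7 0.0
6.9 4.7 0.0
6.2 5.6 0.0
5.4 6.4 0.0
4.4 7.1 0.0
3.4 7.7 0.0
2.3 8.1 0.0
1.1 8.3 0.0
-0.0 8.4 0.0
-1.2 8.3 0.0
-2.3 8.0 0.0
-3.4 7.6 0.0
-4.5 7.1 0.0
-5.4 6.4 0.0
-6.2 5.6 0.0
-7.0 4.7 0.0
-7.5 3.6 0.0
-8.0 2.6 0.0
-8.2 1.4 -0.0
-8.4 0.3 -0.0
```

>>> move_arm(moves=[{"tx":1.5,"ty":-4,"tz":0,"ax":0,"ay":0,"az":0},{"tx":1.5,"ty":-4,"tz":0,"ax":0,"ay":0,"az":0},{"tx":2,"ty":-3.7,"tz":0,"ax":0,"ay":0,"az":0},{"tx":2,"ty":-3.7,"tz":0,"ax":0,"ay":0,"az":0},{"tx":0,"ty":0,"tz":0,"ax":0,"ay":0,"az":0},{"tx":0,"ty":0,"tz":0,"ax":0,"ay":0,"az":0},{"tx":0,"ty":0,"tz":0,"ax":0,"ay":0,"az":0},{"tx":0,"ty":0,"tz":0,"ax":0,"ay":0,"az":0}])

```text
clock: 14.9
ee_pos: [0.5318, 0.0624, 0.1779]
tcp_rot: [0.0, 0.765, 0.645, 0.0]
wrist_force: [-0.7, 2.2, 9.8]
opening: 0.0207
finger_force: 69.2
```

>>> move_arm(moves=[{"tx":2.5,"ty":-3.4,"tz":0,"ax":0,"ay":0,"az":0},{"tx":2.5,"ty":-3.4,"tz":0,"ax":0,"ay":0,"az":0},{"tx":2.9,"ty":-3,"tz":0,"ax":0,"ay":0,"az":0},{"tx":2.9,"ty":-3,"tz":0,"ax":0,"ay":0,"az":0},{"tx":0,"ty":0,"tz":0,"ax":0,"ay":0,"az":0},{"tx":0,"ty":0,"tz":0,"ax":0,"ay":0,"az":0},{"tx":0,"ty":0,"tz":0,"ax":0,"ay":0,"az":0},{"tx":0,"ty":0,"tz":0,"ax":0,"ay":0,"az":0}])

```text
clock: 15.7
ee_pos: [0.5211, 0.0752, 0.1779]
tcp_rot: [0.0, 0.765, 0.645, 0.0]
wrist_force: [-1.6, 1.3, 8.0]
opening: 0.0209
finger_force: 69.2
```

>>> move_arm(moves=[{"tx":3.3,"ty":-2.5,"tz":0,"ax":0,"ay":0,"az":0},{"tx":3.3,"ty":-2.5,"tz":0,"ax":0,"ay":0,"az":0},{"tx":3.7,"ty":-2.1,"tz":0,"ax":0,"ay":0,"az":0},{"tx":3.7,"ty":-2.1,"tz":0,"ax":0,"ay":0,"az":0},{"tx":0,"ty":0,"tz":0,"ax":0,"ay":0,"az":0},{"tx":0,"ty":0,"tz":0,"ax":0,"ay":0,"az":0},{"tx":0,"ty":0,"tz":0,"ax":0,"ay":0,"az":0},{"tx":0,"ty":0,"tz":0,"ax":0,"ay":0,"az":0}])

```text
clock: 16.5
ee_pos: [0.5143, 0.0905, 0.1779]
tcp_rot: [0.0, 0.765, 0.645, 0.0]
wrist_force: [-1.5, 1.9, 9.9]
opening: 0.0206
finger_force: 69.2
```

>>> move_arm(moves=[{"tx":3.9,"ty":-1.6,"tz":0,"ax":0,"ay":0,"az":0},{"tx":3.9,"ty":-1.6,"tz":0,"ax":0,"ay":0,"az":0},{"tx":4.1,"ty":-1,"tz":0,"ax":0,"ay":0,"az":0},{"tx":4.1,"ty":-1,"tz":0,"ax":0,"ay":0,"az":0},{"tx":0,"ty":0,"tz":0,"ax":0,"ay":0,"az":0},{"tx":0,"ty":0,"tz":0,"ax":0,"ay":0,"az":0},{"tx":0,"ty":0,"tz":0,"ax":0,"ay":0,"az":0},{"tx":0,"ty":0,"tz":0,"ax":0,"ay":0,"az":0}])

```text
clock: 17.3
ee_pos: [0.512, 0.1072, 0.1779]
tcp_rot: [0.0, 0.765, 0.645, 0.0]
wrist_force: [-0.8, 2.2, 8.7]
opening: 0.0207
finger_force: 69.2
```

>>> move_arm(moves=[{"tx":4.1,"ty":-0.4,"tz":0,"ax":0,"ay":0,"az":0},{"tx":4.2,"ty":-0.4,"tz":0,"ax":0,"ay":0,"az":0},{"tx":4.2,"ty":0.1,"tz":0,"ax":0,"ay":0,"az":0},{"tx":4.2,"ty":0.2,"tz":0,"ax":0,"ay":0,"az":0},{"tx":0,"ty":0,"tz":0,"ax":0,"ay":0,"az":0},{"tx":0,"ty":0,"tz":0,"ax":0,"ay":0,"az":0},{"tx":0,"ty":0,"tz":0,"ax":0,"ay":0,"az":0},{"tx":0,"ty":0,"tz":0,"ax":0,"ay":0,"az":0}])

```text
clock: 18.1
ee_pos: [0.5144, 0.1238, 0.178]
tcp_rot: [0.0, 0.765, 0.645, 0.001]
wrist_force: [-0.7, 2.4, 7.9]
opening: 0.0208
finger_force: 69.1
```

>>> move_arm(moves=[{"tx":4.1,"ty":0.7,"tz":0,"ax":0,"ay":0,"az":0},{"tx":4.1,"ty":0.8,"tz":0,"ax":0,"ay":0,"az":0},{"tx":4,"ty":1.3,"tz":0,"ax":0,"ay":0,"az":0},{"tx":4,"ty":1.3,"tz":0,"ax":0,"ay":0,"az":0},{"tx":0,"ty":0,"tz":0,"ax":0,"ay":0,"az":0},{"tx":0,"ty":0,"tz":0,"ax":0,"ay":0,"az":0},{"tx":0,"ty":0,"tz":0,"ax":0,"ay":0,"az":0},{"tx":0,"ty":0,"tz":0,"ax":0,"ay":0,"az":0}])

```text
clock: 18.9
ee_pos: [0.5213, 0.1391, 0.178]
tcp_rot: [0.0, 0.765, 0.645, 0.001]
wrist_force: [0.8, 2.2, 7.5]
opening: 0.021
finger_force: 69.1
```

>>> move_arm(moves=[{"tx":3.7,"ty":1.8,"tz":0,"ax":0,"ay":0,"az":0},{"tx":3.8,"ty":1.9,"tz":0,"ax":0,"ay":0,"az":0},{"tx":3.5,"ty":2.3,"tz":0,"ax":0,"ay":0,"az":0},{"tx":3.4,"ty":2.4,"tz":0,"ax":0,"ay":0,"az":0},{"tx":0,"ty":0,"tz":0,"ax":0,"ay":0,"az":0},{"tx":0,"ty":0,"tz":0,"ax":0,"ay":0,"az":0},{"tx":0,"ty":0,"tz":0,"ax":0,"ay":0,"az":0},{"tx":0,"ty":0,"tz":0,"ax":0,"ay":0,"az":0}])

```text
clock: 19.7
ee_pos: [0.5321, 0.1518, 0.178]
tcp_rot: [0.0, 0.765, 0.644, 0.001]
wrist_force: [1.0, 1.4, 7.5]
opening: 0.0211
finger_force: 69.0
```

>>> move_arm(moves=[{"tx":3.1,"ty":2.8,"tz":0,"ax":0,"ay":0,"az":0},{"tx":3.1,"ty":2.8,"tz":0,"ax":0,"ay":0,"az":0},{"tx":2.7,"ty":3.2,"tz":0,"ax":0,"ay":0,"az":0},{"tx":2.7,"ty":3.2,"tz":0,"ax":0,"ay":0,"az":0},{"tx":0,"ty":0,"tz":0,"ax":0,"ay":0,"az":0},{"tx":0,"ty":0,"tz":0,"ax":0,"ay":0,"az":0},{"tx":0,"ty":0,"tz":0,"ax":0,"ay":0,"az":0},{"tx":0,"ty":0,"tz":0,"ax":0,"ay":0,"az":0}])

```text
clock: 20.5
ee_pos: [0.546, 0.161, 0.178]
tcp_rot: [0.0, 0.765, 0.644, 0.001]
wrist_force: [1.5, -0.7, 5.8]
opening: 0.0209
finger_force: 69.1
```

>>> move_arm(moves=[{"tx":2.2,"ty":3.5,"tz":0,"ax":0,"ay":0,"az":0},{"tx":2.2,"ty":3.6,"tz":0,"ax":0,"ay":0,"az":0},{"tx":1.7,"ty":3.8,"tz":0,"ax":0,"ay":0,"az":0},{"tx":1.7,"ty":3.9,"tz":0,"ax":0,"ay":0,"az":0},{"tx":0,"ty":0,"tz":0,"ax":0,"ay":0,"az":0},{"tx":0,"ty":0,"tz":0,"ax":0,"ay":0,"az":0},{"tx":0,"ty":0,"tz":0,"ax":0,"ay":0,"az":0},{"tx":0,"ty":0,"tz":0,"ax":0,"ay":0,"az":0}])

```text
clock: 21.3
ee_pos: [0.5619, 0.1661, 0.178]
tcp_rot: [0.0, 0.765, 0.644, 0.001]
wrist_force: [2.4, 0.5, 6.2]
opening: 0.0207
finger_force: 69.1
```

>>> move_arm(moves=[{"tx":1.1,"ty":4,"tz":0,"ax":0,"ay":0,"az":0},{"tx":1.2,"ty":4.1,"tz":0,"ax":0,"ay":0,"az":0},{"tx":0.5,"ty":4.1,"tz":0,"ax":0,"ay":0,"az":0},{"tx":0.6,"ty":4.2,"tz":0,"ax":0,"ay":0,"az":0},{"tx":0,"ty":0,"tz":0,"ax":0,"ay":0,"az":0},{"tx":0,"ty":0,"tz":0,"ax":0,"ay":0,"az":0},{"tx":0,"ty":0,"tz":0,"ax":0,"ay":0,"az":0},{"tx":0,"ty":0,"tz":0,"ax":0,"ay":0,"az":0}])

```text
clock: 22.1
ee_pos: [0.5787, 0.1666, 0.178]
tcp_rot: [0.0, 0.765, 0.644, 0.001]
wrist_force: [2.6, -0.1, 7.2]
opening: 0.021
finger_force: 69.1
```

>>> move_arm(moves=[{"tx":0,"ty":4.2,"tz":0,"ax":0,"ay":0,"az":0},{"tx":0,"ty":4.2,"tz":0,"ax":0,"ay":0,"az":0},{"tx":-0.6,"ty":4.1,"tz":0,"ax":0,"ay":0,"az":0},{"tx":-0.6,"ty":4.2,"tz":0,"ax":0,"ay":0,"az":0},{"tx":0,"ty":0,"tz":0,"ax":0,"ay":0,"az":0},{"tx":0,"ty":0,"tz":0,"ax":0,"ay":0,"az":0},{"tx":0,"ty":0,"tz":0,"ax":0,"ay":0,"az":0},{"tx":0,"ty":0,"tz":0,"ax":0,"ay":0,"az":0}])

```text
clock: 22.9
ee_pos: [0.5827, 0.1662, 0.1773]
tcp_rot: [-0.005, 0.763, 0.647, -0.008]
wrist_force: [-86.4, 4.9, 59.1]
opening: 0.0209
finger_force: 78.5
```

The force shows the stop was met. I ease the push at once.

>>> move_arm(moves=[{"tx":0.6,"ty":-4,"tz":0,"ax":0,"ay":0,"az":0},{"tx":0.4,"ty":-3,"tz":0,"ax":0,"ay":0,"az":0},{"tx":0,"ty":-2,"tz":0,"ax":0,"ay":0,"az":0},{"tx":0,"ty":0,"tz":0,"ax":0,"ay":0,"az":0},{"tx":0,"ty":0,"tz":0,"ax":0,"ay":0,"az":0},{"tx":0,"ty":0,"tz":0,"ax":0,"ay":0,"az":0},{"tx":0,"ty":0,"tz":0,"ax":0,"ay":0,"az":0},{"tx":0,"ty":0,"tz":0,"ax":0,"ay":0,"az":0}])

```text
clock: 23.7
ee_pos: [0.5821, 0.1662, 0.1777]
tcp_rot: [-0.001, 0.764, 0.645, -0.002]
wrist_force: [-29.0, 1.9, 24.9]
opening: 0.0207
finger_force: 71.8
```

```bash
python3 - <<'E'
from h import *
from scipy.optimize import least_squares
P=np.array([[.5460,.0528],[.5318,.0624],[.5211,.0752],[.5143,.0905],[.512,.1072],[.5144,.1238],[.5213,.1391],[.5321,.1518],[.546,.161],[.5619,.1661],[.5787,.1666]])
f=least_squares(lambda q:np.hypot(*(P-q[:2]).T)-q[2],[.57,.105,.06]);print(f.x,np.abs(f.fun).max())
p,r,s=tool();print(s['clock'],p,yaw_of(r),s['wrist_force'],s['opening'],r.as_matrix()[:,2])
d=p[:2]-f.x[:2];print(np.hypot(*d),np.degrees(np.arctan2(d[1],d[0])))
E
```

```text
[0.57202614 0.10693733 0.06003247] 3.591247026135669e-05
23.7 [0.58210423 0.16616025 0.17774634] -9.654286408010337 [-29.02632049   1.93999144  24.94619643] 0.020673255859904458 [-5.42518685e-03 -8.28876872e-04 -9.99984940e-01]
0.06007430563918883 80.34236652062904
```

```bash
python3 circ.py .57203 .10694 76.3 436.3 24
```

```text
23.7 [0.58210423 0.16616025 0.17774634] -9.654286408010337 [-29.02632049   1.93999144  24.94619643] 0.020673255859904458 71.78338337966125 [-2.39829498 -2.02477887  0.0073448 ]
r 0.0600710267666308 ang 80.34557293792122
-0.9 -15.6 0.1
-5.0 -14.9 0.1
-8.6 -13.1 0.1
-11.7 -10.4 0.1
-14.0 -7.0 0.1
-15.3 -3.1 0.0
-15.6 0.9 0.0
-14.9 5.0 -0.0
-13.1 8.6 -0.0
-10.4 11.7 -0.0
-7.0 14.0 -0.1
-3.1 15.3 -0.1
0.9 15.6 -0.1
5.0 14.9 -0.1
8.6 13.1 -0.1
11.7 10.4 -0.1
14.0 7.0 -0.1
15.3 3.1 -0.0
15.6 -0.9 -0.0
14.9 -5.0 0.0
13.1 -8.6 0.0
10.4 -11.7 0.0
7.0 -14.0 0.1
3.1 -15.3 0.1
```

>>> move_arm(moves=[{"tx":-0.9,"ty":-15.6,"tz":0,"ax":0,"ay":0,"az":0},{"tx":-5,"ty":-14.9,"tz":0,"ax":0,"ay":0,"az":0},{"tx":-8.6,"ty":-13.1,"tz":0,"ax":0,"ay":0,"az":0},{"tx":-11.7,"ty":-10.4,"tz":0,"ax":0,"ay":0,"az":0},{"tx":-14,"ty":-7,"tz":0,"ax":0,"ay":0,"az":0},{"tx":-15.3,"ty":-3.1,"tz":0,"ax":0,"ay":0,"az":0},{"tx":-15.6,"ty":0.9,"tz":0,"ax":0,"ay":0,"az":0},{"tx":-14.9,"ty":5,"tz":0,"ax":0,"ay":0,"az":0}])

```text
clock: 24.5
ee_pos: [0.5143, 0.0899, 0.178]
tcp_rot: [0.0, 0.765, 0.645, 0.001]
wrist_force: [13.6, 5.9, -1.7]
opening: 0.0208
finger_force: 69.8
```

```bash
python3 circ.py .57203 .10694 196.3 211.3 1
```

```text
24.5 [0.51427183 0.08993378 0.17801446] -9.739794239755467 [13.61420725  5.9187305  -1.65093556] 0.02084482817491962 69.80285092999111 [2.40128528 2.02422973 0.0035965 ]
r 0.06020978391560966 ang -163.5935491769904
-13.1 8.7 0.0
```

>>> move_arm(moves=[{"tx":-13.1,"ty":8.6,"tz":0,"ax":0,"ay":0,"az":0},{"tx":-10.4,"ty":11.7,"tz":0,"ax":0,"ay":0,"az":0},{"tx":-7,"ty":14,"tz":0,"ax":0,"ay":0,"az":0},{"tx":-3.1,"ty":15.3,"tz":0,"ax":0,"ay":0,"az":0},{"tx":0.9,"ty":15.6,"tz":0,"ax":0,"ay":0,"az":0},{"tx":5,"ty":14.9,"tz":0,"ax":0,"ay":0,"az":0},{"tx":8.6,"ty":13.1,"tz":0,"ax":0,"ay":0,"az":0},{"tx":11.7,"ty":10.4,"tz":0,"ax":0,"ay":0,"az":0}])

```text
clock: 25.3
ee_pos: [0.6151, 0.0651, 0.1779]
tcp_rot: [-0.0, 0.765, 0.644, -0.0]
wrist_force: [-8.6, 4.5, 14.5]
opening: 0.021
finger_force: 71.4
```

>>> move_arm(moves=[{"tx":14,"ty":7,"tz":0,"ax":0,"ay":0,"az":0},{"tx":15.3,"ty":3.1,"tz":0,"ax":0,"ay":0,"az":0},{"tx":15.6,"ty":-0.9,"tz":0,"ax":0,"ay":0,"az":0},{"tx":14.9,"ty":-5,"tz":0,"ax":0,"ay":0,"az":0},{"tx":13.1,"ty":-8.6,"tz":0,"ax":0,"ay":0,"az":0},{"tx":10.4,"ty":-11.7,"tz":0,"ax":0,"ay":0,"az":0},{"tx":7,"ty":-14,"tz":0,"ax":0,"ay":0,"az":0},{"tx":3.1,"ty":-15.3,"tz":0,"ax":0,"ay":0,"az":0}])

```text
clock: 26.1
ee_pos: [0.5859, 0.1655, 0.1779]
tcp_rot: [0.0, 0.765, 0.645, 0.001]
wrist_force: [0.5, -5.0, 10.4]
opening: 0.0207
finger_force: 71.0
```

```bash
python3 circ.py .57203 .10694 76.3 91.3 1
```

```text
26.1 [0.58591427 0.16552568 0.17791783] -9.73850840100016 [ 0.49929449 -5.02840828 10.42644723] 0.020713094437557367 71.01499915428576 [2.40142123e+00 2.02438829e+00 1.68060788e-03]
r 0.06020843052709766 ang 76.66740260219842
-1.0 -15.6 -0.0
```

One turn is done and the tool tracks the circle. Second turn, same rows.

>>> move_arm(moves=[{"tx":-0.9,"ty":-15.6,"tz":0,"ax":0,"ay":0,"az":0},{"tx":-5,"ty":-14.9,"tz":0,"ax":0,"ay":0,"az":0},{"tx":-8.6,"ty":-13.1,"tz":0,"ax":0,"ay":0,"az":0},{"tx":-11.7,"ty":-10.4,"tz":0,"ax":0,"ay":0,"az":0},{"tx":-14,"ty":-7,"tz":0,"ax":0,"ay":0,"az":0},{"tx":-15.3,"ty":-3.1,"tz":0,"ax":0,"ay":0,"az":0},{"tx":-15.6,"ty":0.9,"tz":0,"ax":0,"ay":0,"az":0},{"tx":-14.9,"ty":5,"tz":0,"ax":0,"ay":0,"az":0}])

```text
clock: 26.9
ee_pos: [0.5143, 0.0899, 0.178]
tcp_rot: [0.0, 0.765, 0.645, 0.001]
wrist_force: [13.3, 6.1, 0.4]
opening: 0.0206
finger_force: 70.0
```

>>> move_arm(moves=[{"tx":-13.1,"ty":8.6,"tz":0,"ax":0,"ay":0,"az":0},{"tx":-10.4,"ty":11.7,"tz":0,"ax":0,"ay":0,"az":0},{"tx":-7,"ty":14,"tz":0,"ax":0,"ay":0,"az":0},{"tx":-3.1,"ty":15.3,"tz":0,"ax":0,"ay":0,"az":0},{"tx":0.9,"ty":15.6,"tz":0,"ax":0,"ay":0,"az":0},{"tx":5,"ty":14.9,"tz":0,"ax":0,"ay":0,"az":0},{"tx":8.6,"ty":13.1,"tz":0,"ax":0,"ay":0,"az":0},{"tx":11.7,"ty":10.4,"tz":0,"ax":0,"ay":0,"az":0}])

```text
clock: 27.7
ee_pos: [0.6152, 0.0651, 0.1779]
tcp_rot: [-0.0, 0.765, 0.644, -0.0]
wrist_force: [-9.0, 4.4, 14.4]
opening: 0.0208
finger_force: 71.5
```

>>> move_arm(moves=[{"tx":14,"ty":7,"tz":0,"ax":0,"ay":0,"az":0},{"tx":15.3,"ty":3.1,"tz":0,"ax":0,"ay":0,"az":0},{"tx":15.6,"ty":-0.9,"tz":0,"ax":0,"ay":0,"az":0},{"tx":14.9,"ty":-5,"tz":0,"ax":0,"ay":0,"az":0},{"tx":13.1,"ty":-8.6,"tz":0,"ax":0,"ay":0,"az":0},{"tx":10.4,"ty":-11.7,"tz":0,"ax":0,"ay":0,"az":0},{"tx":7,"ty":-14,"tz":0,"ax":0,"ay":0,"az":0},{"tx":3.1,"ty":-15.3,"tz":0,"ax":0,"ay":0,"az":0}])

```text
clock: 28.5
ee_pos: [0.586, 0.1655, 0.1779]
tcp_rot: [0.0, 0.765, 0.644, 0.001]
wrist_force: [0.3, -5.1, 10.6]
opening: 0.021
finger_force: 71.1
```

>>> move_arm(moves=[{"tx":0,"ty":-2,"tz":0,"ax":0,"ay":0,"az":0},{"tx":0,"ty":-2,"tz":0,"ax":0,"ay":0,"az":0},{"tx":0,"ty":0,"tz":0,"ax":0,"ay":0,"az":0},{"tx":0,"ty":0,"tz":0,"ax":0,"ay":0,"az":0},{"tx":0,"ty":0,"tz":0,"ax":0,"ay":0,"az":0},{"tx":0,"ty":0,"tz":0,"ax":0,"ay":0,"az":0},{"tx":0,"ty":0,"tz":0,"ax":0,"ay":0,"az":0},{"tx":0,"ty":0,"tz":0,"ax":0,"ay":0,"az":0}])

```text
clock: 29.3
ee_pos: [0.5818, 0.1662, 0.1779]
tcp_rot: [-0.0, 0.765, 0.645, 0.0]
wrist_force: [-0.9, 2.4, 9.7]
opening: 0.0207
finger_force: 71.0
```

```bash
python3 circ.py .57203 .10694 76.3 91.3 1; python3 - <<'E'
from h import *
b=cap('scene');t=cap('top')
B=cv2.resize(b['img'][140:290,130:310,::-1],None,fx=4,fy=4,interpolation=cv2.INTER_CUBIC)
cv2.imwrite('pics/s3.png',B)
E
```

```text
29.3 [0.58184514 0.1661839  0.17794583] -9.732978401314398 [-0.87516095  2.39198884  9.677078  ] 0.02070412706518789 71.02255083611453 [-2.40177541e+00 -2.02488495e+00 -1.14899558e-03]
r 0.06005144640919437 ang 80.59305299295272
-1.0 -15.6 -0.0
```

View pics/s3.png

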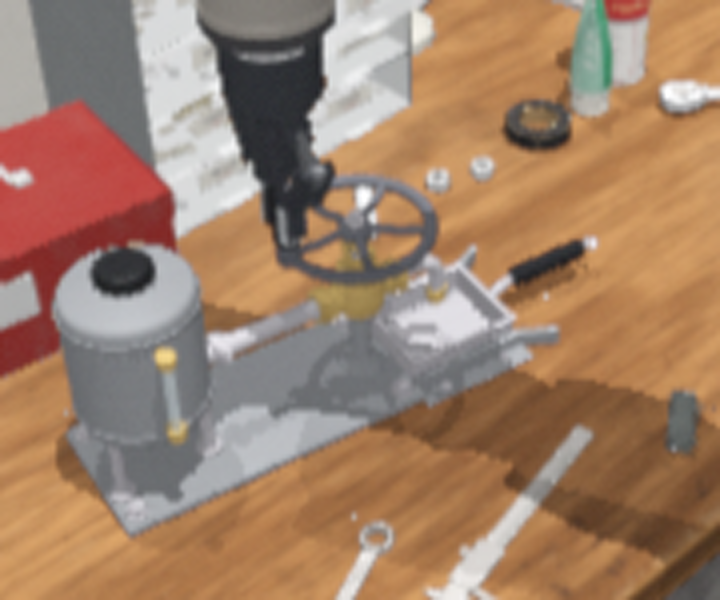

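The picture shows the fingers gripping the handle at about (290,235). The tray is home under the spout (437,290). The tool angle reads 80.6°, against 80.3° at the stop, so the wheel is two turns open.

```bash
python3 -c "
from plant import hand_in
print(hand_in())"
```

```text
the job is handed in; nothing more can be done
None
```

I handed the job in: the tray is home under the spout, and the wheel was closed to its stop and backed off two full turns (read from the tool's position, within about 0.3°). The gripper is still holding the handle. I don't have the judge's verdict, and the push at the stop peaked near 105 N at the wrist, against the 120 N limit.

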